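# Clamp the portafilter in the tamping station with its wing nut

### The arm

A 7-joint arm with a two-finger parallel gripper is mounted at the origin on a cart in front of the work surface, level with it; the furniture and walls round the work are solid. World frame = base frame: x ahead of the robot, y to its left, z up, the work surface at z = 0. Lengths are in m, angles in rad, forces in N, time in s.
With the tool pointing down it reaches from about 0.35 to 0.9 m from the base axis. Payload 19.9 kg.
Tool frame: the origin (TCP) lies between the finger pads; the fingertips stand manip.tip_reach ahead of it and the grasp point (between the pads) lies 3 mm ahead of it (manip.tip_reach is the distance from the TCP to the fingertips, in m); z points along the fingers, y is the line along which they close (so a half turn about z gives the same grasp; the last joint's range is limited). The gripper opens to 94 mm and grips with 3 to 60 N. Pads are 16 mm wide; open, the fingers measure 119 mm over their backs; the gripper's body (75 mm by 177 mm) begins 78 mm behind the grasp point.
Start: joints at [1.27, 0.417, -0.01, 1.614, 0.005, 1.111, -0.053], TCP at [0.16, -0.604, 0.227] pointing down, gripper open.
Joint ranges: [-2.81, 2.81], [-0.39, 2.02], [-1.27, 1.25], [0.06, 2.57], [-1.19, 4.33], [0.19, 2], [-2.82, 2.82]. Speed limits (rad/s): [1.89, 1.89, 2.39, 2.39, 3.01, 3.01, 3.01].

### API

Orientations are given as a 3x3 rotation matrix whose columns are the frame's x, y, z axes.
In Python, from bench import get_state, vision, manip gives the robot as it stands.
- The arm moves only by the tool drive_tool, never from a script. Its argument "rows" is a list that holds one entry, the list of rows, each a list of 7 numbers: the shift along the tool's x, y, z in units of 300 mm (1.0 is 300 mm), then the turn, a rotation vector about the tool's x, y, z in units of 45 degrees (1.0 is 45 degrees), then the closure, from 0 (fully open) to 1 (shut). A call has 1 to 12 rows; each row shifts and turns the commanded pose from where the row before left it, along the tool's axes as they then stand; what a row does not reach is not made up. A row lasts 1/8 s, in which the tool goes at most 62.5 mm and 10.7 degrees, less where a joint would pass 70% of its speed; a pose out of reach is approached as far as the arm can. A call with a number of a shift or a turn outside -1 to 1 is refused whole. A call with a gripper value outside its range is refused whole. The fingers move at their own pace and stop on an object; "newtons" is the grip in N (left out, the last holds). Time passes only in rows, so rows that do not move let the fingers close. It gives the time, the measured TCP pose, the force, the opening and the grip force at its end, in the units of the state.
- get_state(): the state, without advancing time (a new reading comes with each control period).
- vision.snapshot(name): name is "scene" or "top" or "wrist"; returns the picture (384x512x3 uint8, red, green, blue); there is no depth.
- vision.camera_info(name): a dict with "fx", "fy", "cx", "cy" (pixels), "rvec" (rotation vector, rad) and "tvec" (3), from world to camera coordinates, as OpenCV has them; the wrist camera has in their place "hand_eye" (4x4, takes a point from camera to tool coordinates, whose origin is the TCP and whose axes are the flange's). Camera axes: x right, y down, z forward; pixel columns grow to the right and rows downward; lengths in m; the calibration is good to about 2 mm. A picture is of the moment at which its call begins: read the wrist's pose just before it. camera_info takes no time and is no camera call.
- manip.close_job(): hands the job in; it is judged then, once.
The state is a dict: "time_s": time; "joint_positions": joint angles; "qvel": joint speeds; "joint_torque": joint torques, N m; "tool_pos": TCP position; "eef_rot": TCP orientation; "contact_force": force on the tool from outside, world axes, zero at the start; "wrist_torque": the same for the moment, N m; "gripper_width": finger opening in m; "gripper_force": force on a finger pad.
Only numpy, scipy, OpenCV 4.12 (cv2) and the standard library are available. Lean on these libraries where they do the work, as an engineer would, in place of code of your own. Each camera call takes 0.05 s, during which the arm holds its last target. There are 200 camera calls.

### The job

Clamp the filled portafilter in the wooden tamping station so that it is ready for tamping: push the sliding jaw by its thumb tab until it has driven the portafilter fully home in the half-round fork, then run the loose wing nut down clockwise, stroke by stroke with a fingertip against its wings, until it is tight on the jaw's bar. The portafilter stays lying on the station, never lifted, and the tamper and the shot glass stay standing where they are.

Things in the scene. Friction and masses are not known exactly. Their poses are not given: they have to be found in the camera images.
- station: fixed tamping station: wooden base 108 x 220 mm (x, y), 20 mm high, with a tongue under the portafilter's handle at its -x side. Origin under the base's middle, z up. A half-round steel fork, 26 mm high, stands at the +y end, open to -y. The jaw's bar runs along x = 0 between rails (tops 26 mm up). A stud with the wing nut stands at y = -60 mm, through the bar's slot
- jaw (a joint): travel of the sliding jaw towards the fork (station +y), m: 0 drawn back, starts at 0 to 0.006, 0.0278 when it holds the portafilter home. It slides with about 2 N, stays where it is left, takes 6 to 7 N in all to push the portafilter along and 10 to 15 N to seat it firmly; once the nut is tight it is clamped. Its dark V head with rubber faces is 64 mm wide, its top 47 mm above the worktop
- jaw_tab (a point): middle of the outer (-y) face of the jaw's thumb tab, 33 mm above the worktop: bright steel lip bent up from the bar's end, 36 mm wide in x, 5 mm thick, top 41 mm above the worktop. It moves with the jaw, from station y = -128 mm (drawn back) to -100 mm (home). Axes as the station's; push towards +y
- wing_nut (a joint): turn of the wing nut, rad, growing clockwise from above; at 0 its wings lie along station x; starts at 0 to 1.8. It runs down 3 mm a turn. Loose it takes 0.05 N m (1.7 N at a wing) and stays where left; it meets the bar at 7.33, then stiffens fast: tight from 7.40 on, about 7.5 if pushed with 6 N at a wing's end, at most 7.75
- nut_hub (a point): centre of the top of the wing nut's hub, on its axis, 50 mm above the worktop when loose (46.5 when tight); x along a wing, turns with the nut. Bright steel; hub radius 10.5 mm (15 at its foot); two wings half a turn apart, 7 mm thick, rise outwards to 36 mm from the axis; 30 mm out they span from the height of this point to 18 mm above it
- portafilter: loose portafilter, 0.5 kg, filled with ground coffee, lying on the station with its black handle towards station -x. Origin in its handle, 18 mm above the worktop when it lies on the station; its top is about 50 mm above the worktop
- pf_head (a point): centre of the portafilter's round steel head (radius 36 mm), about 35 mm above the worktop. It starts 4 to 13 mm short of the fork seat
- fork_seat (a point): fixed point where the centre of the portafilter's head lies when home in the fork: station x = 0, y = 56.5 mm, 36 mm above the worktop
- tamper: loose tamper, steel foot 58 mm across, walnut handle, 86 mm high, standing on the worktop behind the station (its +x side). Origin under its foot
- shot_glass: loose clear shot glass, 49 mm across, 62 mm high, standing on the worktop behind the station. Origin under its foot

How it is judged:
On the way, in this order (a step that is already met when the one before it is completed fails the run):
1. the jaw holds the portafilter home in the fork (value of joint jaw above 0.0255 m and horizontal distance between pf_head and fork_seat below 0.005 m), for 0.2 s.
2. the wing nut is tight (all of step 1 and value of joint wing_nut above 7.4 rad), for 0.2 s.
At the end, for the whole second after the job is handed in: The portafilter's head is within 5 mm of its place in the fork, the jaw has come at least 25.5 mm (of 27.8) and so bears on it, the wing nut is turned to 7.40 rad or more (it meets the bar at 7.33), and the portafilter lies still on the station (all of step 2 and linear speed of portafilter below 0.02 m/s and height (world z) of portafilter below 0.03 m); the robot touches nothing.
It fails at once if the portafilter is lifted or tipped (height (world z) of portafilter above 0.034 m or angle between portafilter's own z axis and vertical above 0.2 rad).
It fails at once if the tamper is moved or tipped (distance of tamper from where it was at the start of the episode above 0.02 m or angle between tamper's own z axis and vertical above 0.3 rad).
It fails at once if the shot glass is moved or tipped (distance of shot_glass from where it was at the start of the episode above 0.02 m or angle between shot_glass's own z axis and vertical above 0.3 rad).
It also fails if it takes over 64 s, if anything falls off the work surface, if the arm or the gripper's body presses on something with over 40 N, if the wrist force passes 120 N, or if a joint passes its speed limit or range.

## Working session

There is one attempt and no reset: what is moved stays moved. The work goes in short steps, Python scripts to look and compute and a tool call to move; the robot and the scene stay as the last step left them, time stands still between calls to the robot, and variables do not carry over. Pictures are saved under pics/ and viewed, at most 10 in all, crops included, and the job is handed in when it is done.

Besides the shell and the picture viewer there is one more tool, called after "Emit:" as name(argument=value, ...), one argument or row to a line, values as JSON. drive_tool: Moves the arm, as the interface text tells. Its arguments: {"type":"object","properties":{"rows":{"type":"array"},"newtons":{"type":"number"}},"required":["rows"]}

```bash
mkdir -p pics; ls; python3 - <<'E'
from bench import get_state, vision, manip
import cv2,numpy as np
s=get_state();print({k:np.round(v,3).tolist() for k,v in s.items()},manip.tip_reach)
a=[vision.snapshot(n) for n in("scene","top")]
for n,i in zip(("scene","top"),a):
    cv2.imwrite(f"pics/{n}0.png",i[:,:,::-1]); print(n,vision.camera_info(n))
print(vision.camera_info("wrist"))
E
```

```text
pics
{'time_s': 0.0, 'joint_positions': [1.271, 0.418, -0.01, 1.614, 0.005, 1.111, -0.053], 'qvel': [0.001, 0.0, -0.0, 0.001, -0.001, -0.001, 0.0], 'joint_torque': [0.001, -85.125, 0.639, -42.6, -0.049, 0.018, 0.0], 'tool_pos': [0.16, -0.604, 0.227], 'eef_rot': [[0.967, 0.256, -0.0], [0.256, -0.967, 0.001], [-0.0, -0.001, -1.0]], 'contact_force': [0.15, -0.578, -0.763], 'wrist_torque': [0.022, -0.013, -0.012], 'gripper_force': 0.0, 'gripper_width': 0.094} 0.022
scene {'fx': 440.44267494180974, 'fy': 440.44267494180974, 'cx': 254.438341778036, 'cy': 191.75628337148325, 'rvec': array([ 1.09934164, -2.24935457,  1.14947799]), 'tvec': array([0.62427472, 0.20983569, 0.66801514])}
top {'fx': 455.96288212263545, 'fy': 455.96288212263545, 'cx': 253.57875600841925, 'cy': 185.19451322802297, 'rvec': array([ 2.16362133, -2.19091   ,  0.08212311]), 'tvec': array([0.36438648, 0.57470526, 0.85012992])}
{'fx': 301.02154403974157, 'fy': 301.02154403974157, 'cx': 253.75924674712923, 'cy': 188.813699164156, 'hand_eye': array([[ 1.41563514e-03, -9.65813793e-01, -2.59232931e-01,
         7.43238799e-02],
       [ 9.99998992e-01,  1.39655756e-03,  2.57757199e-04,
        -2.72288929e-04],
       [ 1.13088251e-04, -2.59233034e-01,  9.65814797e-01,
        -1.57833818e-01],
       [ 0.00000000e+00,  0.00000000e+00,  0.00000000e+00,
         1.00000000e+00]])}
```

View pics/scene0.png

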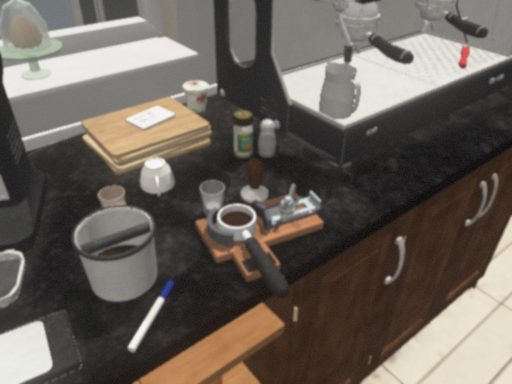

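View pics/top0.png

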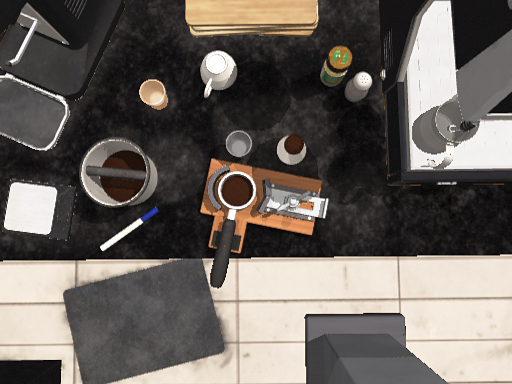

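The scene view shows the station at about (260,230), with the portafilter's head at (238,218) and the nut at (290,200). In the top view the base spans (203,160) to (322,235), the portafilter's head is at (237,190), the nut at (293,202) and the tab at (323,208). The tamper is at (291,148) and the glass at (238,143). Next I'll make an enlarged crop and measure the base.

```bash
cat > h.py <<'E'
import numpy as np,cv2
from bench import get_state, vision, manip
def cam(n):
    c=vision.camera_info(n); K=np.array([[c['fx'],0,c['cx']],[0,c['fy'],c['cy']],[0,0,1]])
    return K,cv2.Rodrigues(c['rvec'])[0],np.array(c['tvec'])
def ray(n,p,s=None):
    if n=='wrist':
        c=vision.camera_info(n);K=np.array([[c['fx'],0,c['cx']],[0,c['fy'],c['cy']],[0,0,1]]);H=np.array(c['hand_eye'])
        R=np.array(s['eef_rot']);o=R@H[:3,3]+s['tool_pos'];return o,R@H[:3,:3]@np.linalg.solve(K,[*p,1])
    K,R,t=cam(n); return -R.T@t, R.T@np.linalg.solve(K,[*p,1])
def onz(n,p,z,s=None):
    o,d=ray(n,p,s); return o+d*(z-o[2])/d[2]
def tri(r1,r2):
    (a,u),(b,v)=r1,r2; k=np.linalg.lstsq(np.c_[u,-v],b-a,rcond=None)[0]
    p,q=a+u*k[0],b+v*k[1]; return (p+q)/2,np.linalg.norm(p-q)
def proj(n,X):
    K,R,t=cam(n); q=K@(R@np.array(X)+t); return q[:2]/q[2]
E
python3 - <<'E'
from h import *
t=cv2.imread('pics/top0.png');s=cv2.imread('pics/scene0.png')
hsv=cv2.cvtColor(t,cv2.COLOR_BGR2HSV)
m=cv2.inRange(hsv,(5,90,70),(20,255,255)); m[:, :190]=0;m[:,340:]=0;m[:150]=0;m[260:]=0
m=cv2.morphologyEx(m,cv2.MORPH_OPEN,np.ones((2,2)))
p=np.argwhere(m)[:,::-1]; print(len(p))
h=cv2.convexHull(p.astype(np.int32)); print(h[:,0].tolist())
for q in h[:,0]: print(q,onz('top',q,.02).round(4)[:2])
a=cv2.resize(t[140:270,190:340],None,fx=5,fy=4.5*5/4.5,interpolation=cv2.INTER_CUBIC)[:600]
b=cv2.resize(s[170:290,180:335],None,fx=5,fy=5,interpolation=cv2.INTER_CUBIC)
cv2.imwrite('pics/tc.png',a);cv2.imwrite('pics/sc.png',b)
E
```

```text
3689
[[322, 186], [321, 192], [315, 223], [313, 233], [312, 235], [240, 254], [239, 254], [234, 253], [210, 248], [209, 247], [201, 212], [201, 210], [208, 177], [211, 163], [212, 159], [215, 159], [245, 165], [284, 173], [318, 180], [322, 181]]
[322 186] [0.5763 0.2254]
[321 192] [0.5648 0.2277]
[315 223] [0.5055 0.2406]
[313 233] [0.4865 0.2448]
[312 235] [0.4828 0.2468]
[240 254] [0.4484 0.3847]
[239 254] [0.4485 0.3866]
[234 253] [0.4505 0.3961]
[210 248] [0.4605 0.4418]
[209 247] [0.4624 0.4437]
[201 212] [0.5292 0.4588]
[201 210] [0.5331 0.4587]
[208 177] [0.5966 0.445 ]
[211 163] [0.6238 0.4391]
[212 159] [0.6315 0.4371]
[215 159] [0.6315 0.4313]
[245 165] [0.619  0.3733]
[284 173] [0.6025 0.2981]
[318 180] [0.588  0.2329]
[322 181] [0.586  0.2252]
```

View pics/tc.png

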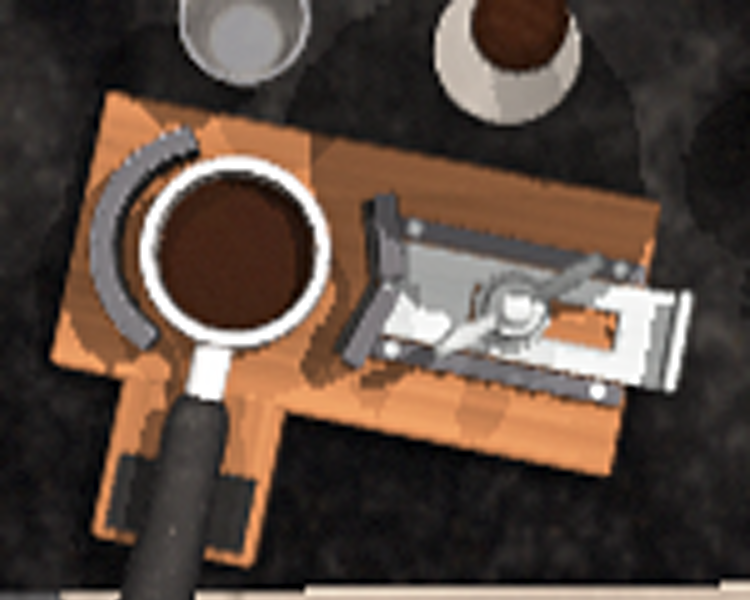

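View pics/sc.png

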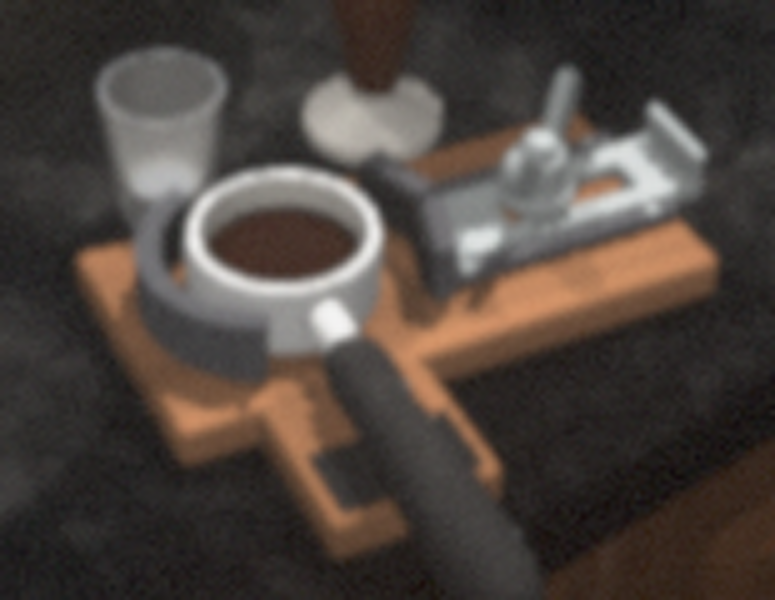

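The top crop shows the base corners at full-image (211.4,158.6), (322,180.6), (312.4,235) and (200.4,212), the hub top at (293.6,201.2), the tab lip at about (327,208), and the wing ends at (310,192) and (278,210). In the scene crop the hub top is at (288.6,199) and the middle of the tab's top edge is at (315.7,196).

```bash
cat >> h.py <<'E'
def station():
    C=np.array([onz('top',p,.02)[:2] for p in [(211.4,158.6),(322,180.6),(312.4,235),(200.4,212)]])
    # station coords: (+x,+y),(+x,-y),(-x,-y),(-x,+y)
    S=np.array([[.054,.11],[.054,-.11],[-.054,-.11],[-.054,.11]])
    o=C.mean(0); D=C-o; th=np.arctan2((S[:,0]*D[:,1]-S[:,1]*D[:,0]).sum(),(S*D).sum())
    R=np.array([[np.cos(th),-np.sin(th)],[np.sin(th),np.cos(th)]]); return o,th,R,D-S@R.T
E
python3 - <<'E'
from h import *
o,th,R,e=station(); print('station',o,th,'res mm',(e*1e3).round(1).tolist())
def loc(p): return ((np.array(p[:2])-o)@R).round(4)
h,g=tri(ray('top',(293.6,201.2)),ray('scene',(288.6,199))); print('hub tri',h,g,loc(h),'nominal',o+R@[0,-.06])
t,g=tri(ray('top',(327.2,208)),ray('scene',(315.7,196))); print('tab tri',t,g,loc(t))
for y in(-.128,-.1): print('tab',y,o+R@[0,y])
a,b=onz('top',(310,192),.066),onz('top',(278,210),.066);print('wings',loc(a),loc(b)); d=R.T@(a-b)[:2];print('nut angle',-np.arctan2(d[1],d[0]))
print('pf',loc(onz('top',(237.2,190.3),.05)),'yhat',R[:,1])
s=get_state();E=np.array(s['eef_rot']);print(E.round(4))
print('to via1 (.42,-.25), tool units',E.T@(np.array([.42,-.25,.227])-s['tool_pos'])/.3,'via2',E.T@[0,.35,0]/.3)
E
```

```text
station [0.55778364 0.34235787] -0.21044554282055836 res mm [[-1.2, -0.4], [-0.8, 1.7], [0.8, -0.0], [1.3, -1.3]]
hub tri [0.5461082  0.28284407 0.05021071] 0.0008452119394755257 [ 0.001  -0.0606] nominal [0.5452499 0.2836816]
tab tri [0.53385537 0.21941339 0.03587148] 0.001197361893875771 [ 0.0023 -0.1252]
tab -0.128 [0.531045   0.21718182]
tab -0.1 [0.53689407 0.24456408]
wings [ 0.0226 -0.0853] [-0.021  -0.0344]
nut angle 0.8617546224329697
pf [0.0005 0.0464] yhat [0.20889563 0.97793794]
[[ 9.667e-01  2.559e-01 -4.000e-04]
 [ 2.559e-01 -9.667e-01  1.100e-03]
 [-1.000e-04 -1.100e-03 -1.000e+00]]
to via1 (.42,-.25), tool units [ 1.14017441e+00 -9.18369159e-01  5.51879070e-04] via2 [ 0.2986014  -1.12780616  0.00125402]
```

Emit:
drive_tool(
  rows=[
    [[0.114,-0.092,0,0,0,0,1],[0.114,-0.092,0,0,0,0,1],[0.114,-0.092,0,0,0,0,1],[0.114,-0.092,0,0,0,0,1],[0.114,-0.092,0,0,0,0,1],[0.114,-0.092,0,0,0,0,1],[0.114,-0.092,0,0,0,0,1],[0.114,-0.092,0,0,0,0,1],[0.114,-0.092,0,0,0,0,1],[0.114,-0.092,0,0,0,0,1]],
  ],
  newtons=20,
)

```text
time_s: 1.35
tool_pos: [0.4205, -0.2486, 0.2273]
eef_rot: [[0.967, 0.256, -0.0], [0.256, -0.967, 0.0], [-0.0, -0.0, -1.0]]
contact_force: [0.8, -0.2, -0.1]
gripper_width: 0.0005
gripper_force: 0.0
```

Emit:
drive_tool(
  rows=[
    [[0.03,-0.113,0,0,0,0,1],[0.03,-0.113,0,0,0,0,1],[0.03,-0.113,0,0,0,0,1],[0.03,-0.113,0,0,0,0,1],[0.03,-0.113,0,0,0,0,1],[0.03,-0.113,0,0,0,0,1],[0.03,-0.113,0,0,0,0,1],[0.03,-0.113,0,0,0,0,1],[0.03,-0.113,0,0,0,0,1],[0.03,-0.113,0,0,0,0,1]],
  ],
)

```text
time_s: 2.6
tool_pos: [0.4199, 0.1019, 0.2274]
eef_rot: [[0.967, 0.256, -0.0], [0.256, -0.967, -0.0], [-0.0, 0.0, -1.0]]
contact_force: [0.1, -0.5, -0.3]
gripper_width: 0.0002
gripper_force: 0.0
```

Emit:
drive_tool(
  rows=[
    [[0,0,0,0,0,-0.2,1],[0,0,0,0,0,-0.2,1],[0,0,0,0,0,-0.2,1],[0,0,0,0,0,-0.2,1],[0,0,0,0,0,-0.2,1],[0,0,0,0,0,-0.2,1],[0,0,0,0,0,-0.205,1],[0,0,0,0,0,0,1]],
  ],
)

```text
time_s: 3.6
tool_pos: [0.42, 0.1008, 0.2273]
eef_rot: [[0.208, 0.978, -0.0], [0.978, -0.208, 0.0], [-0.0, -0.0, -1.0]]
contact_force: [0.2, -0.9, -0.5]
gripper_width: 0.0002
gripper_force: 0.0
```

```bash
cat >> h.py <<'E'
def go(X,yaw=None):
    s=get_state();E=np.array(s['eef_rot']);y=np.degrees(np.arctan2(E[1,0],E[0,0]))
    print('t',s['time_s'],'tcp',np.round(s['tool_pos'],4),'yaw',y.round(2),'tilt',E[:,2].round(4),'q7',round(s['joint_positions'][6],3),'F',np.round(s['contact_force'],2),'T',np.round(s['wrist_torque'],2),'w',s['gripper_width'])
    print('shift units',(E.T@(np.array(X)-s['tool_pos'])/.3).round(4),'turn z',None if yaw is None else -((yaw-y+180)%360-180)/45)
E
python3 - <<'E'
from h import *
o,th,R,_=station()
p=o+R@[0.0015,-.126-.03]
go([*p,.12],77.94)
E
```

```text
t 3.6 tcp [0.42   0.1008 0.2273] yaw 78.0 tilt [-4.e-04  0.e+00 -1.e+00] q7 -0.587 F [ 0.19 -0.86 -0.46] T [-0.01 -0.05  0.02] w 0.00017705682710516293
shift units [0.3632 0.2863 0.3576] turn z 0.0013198930190848539
```

Emit:
drive_tool(
  rows=[
    [[0.061,0.048,0.06,0,0,0,1],[0.061,0.048,0.06,0,0,0,1],[0.061,0.048,0.06,0,0,0,1],[0.061,0.048,0.06,0,0,0,1],[0.061,0.048,0.06,0,0,0,1],[0.058,0.046,0.06,0,0,0,1],[0,0,0.075,0,0,0,1],[0,0,0.075,0,0,0,1],[0,0,0.075,0,0,0,1],[0,0,0,0,0,0,1]],
  ],
)

```text
time_s: 4.85
tool_pos: [0.5257, 0.1894, 0.0507]
eef_rot: [[0.21, 0.978, -0.003], [0.978, -0.21, -0.001], [-0.001, -0.003, -1.0]]
contact_force: [0.4, -0.1, 0.5]
gripper_width: 0.0003
gripper_force: 0.0
```

```bash
python3 - <<'E'
from h import *
o,th,R,_=station()
go([*(o+R@[0.001,-.126-.008]),.052],77.94)
t=vision.snapshot('top');s=vision.snapshot('scene')
a=cv2.resize(t[140:260,200:360],None,fx=4,fy=4,interpolation=cv2.INTER_CUBIC)[:,:,::-1]
b=cv2.resize(s[160:280,180:340],None,fx=4,fy=4,interpolation=cv2.INTER_CUBIC)[:,:,::-1]
cv2.imwrite('pics/a1.png',np.vstack([a[:300],b[:300]]))
E
```

```text
t 4.85 tcp [0.5257 0.1894 0.0507] yaw 77.86 tilt [-2.7e-03 -7.0e-04 -1.0e+00] q7 -0.981 F [ 0.36 -0.08  0.5 ] T [-0.08 -0.06  0.04] w 0.00033862195259746315
shift units [ 0.0742  0.0013 -0.0045] turn z -0.0016755634435380922
```

View pics/a1.png

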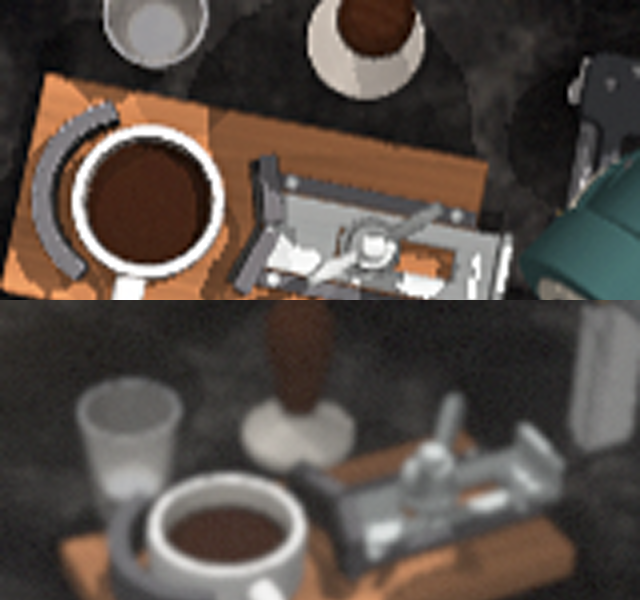

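The closed fingers stand about 20 mm short of the tab (scene half: fingers at (605,380), tab at (540,460)), in line with it. Now I push.

Emit:
drive_tool(
  rows=[
    [[0.012,0,0,0,0,0,1],[0.012,0,0,0,0,0,1],[0.012,0,0,0,0,0,1],[0.012,0,0,0,0,0,1],[0.012,0,0,0,0,0,1],[0.012,0,0,0,0,0,1],[0.012,0,0,0,0,0,1],[0.012,0,0,0,0,0,1]],
  ],
)

```text
time_s: 5.95
tool_pos: [0.5326, 0.2179, 0.0519]
eef_rot: [[0.207, 0.978, -0.0], [0.978, -0.207, -0.0], [-0.0, -0.0, -1.0]]
contact_force: [0.1, -2.4, 1.7]
gripper_width: 0.0003
gripper_force: 1.1
```

Emit:
drive_tool(
  rows=[
    [[0.012,0,0,0,0,0,1],[0.012,0,0,0,0,0,1],[0.012,0,0,0,0,0,1],[0.012,0,0,0,0,0,1]],
  ],
)

```text
time_s: 6.45
tool_pos: [0.5356, 0.232, 0.0519]
eef_rot: [[0.207, 0.978, -0.0], [0.978, -0.207, -0.0], [-0.0, -0.0, -1.0]]
contact_force: [-0.3, -2.5, 1.4]
gripper_width: 0.0
gripper_force: 1.6
```

```bash
python3 - <<'E'
from h import *
o,th,R,_=station()
go([*(o+R@[0.001,-.108]),.052],77.94)
s=get_state(); print('Fstation',R.T@s['contact_force'][:2],'tip y',R.T@(s['tool_pos'][:2]-o))
E
```

```text
t 6.45 tcp [0.5356 0.232  0.0519] yaw 78.04 tilt [-1.e-04 -1.e-04 -1.e+00] q7 -1.035 F [-0.3  -2.52  1.45] T [-0.84  0.01 -0.01] w 2.631064161089439e-05
shift units [ 0.015  -0.0013 -0.0002] turn z 0.002301295169407543
Fstation [ 0.22799934 -2.52665602] tip y [ 0.00139248 -0.11250162]
```

Emit:
drive_tool(
  rows=[
    [[0.01,0,0,0,0,0,1],[0.008,0,0,0,0,0,1]],
  ],
)

```text
time_s: 6.7
tool_pos: [0.5365, 0.2355, 0.0516]
eef_rot: [[0.208, 0.978, -0.001], [0.978, -0.208, -0.003], [-0.003, -0.001, -1.0]]
contact_force: [-4.5, -18.5, 9.6]
gripper_width: 0.0007
gripper_force: 9.8
```

Emit:
drive_tool(
  rows=[
    [[0.006,0,0,0,0,0,1],[0.006,0,0,0,0,0,1]],
  ],
)

```text
time_s: 6.95
tool_pos: [0.5367, 0.236, 0.0514]
eef_rot: [[0.21, 0.978, -0.004], [0.978, -0.21, -0.008], [-0.008, -0.002, -1.0]]
contact_force: [-11.5, -33.4, 19.3]
gripper_width: 0.0004
gripper_force: 17.8
```

The jaw has stopped hard at the expected position. I'll back off, rise and check.

Emit:
drive_tool(
  rows=[
    [[-0.03,0,0,0,0,0,1],[-0.05,0,0,0,0,0,1],[0,0,-0.15,0,0,0,1],[-0.1,0,-0.15,0,0,0,0.49],[-0.15,0,0,0,0,0,0.49],[-0.15,0,0,0,0,0,0.49],[0,0,0,0,0,0,0.49]],
  ],
)

```text
time_s: 7.82
tool_pos: [0.5073, 0.0963, 0.142]
eef_rot: [[0.211, 0.977, 0.0], [0.977, -0.211, -0.001], [-0.001, 0.001, -1.0]]
contact_force: [0.9, 0.4, 0.5]
gripper_width: 0.0373
gripper_force: 0.0
```

```bash
python3 - <<'E'
from h import *
o,th,R,_=station()
go([*(o+R@[0.0005,-.0603]),.12],58.6)
t=vision.snapshot('top');s=vision.snapshot('scene')
a=cv2.resize(t[140:215,200:360],None,fx=4,fy=4,interpolation=cv2.INTER_CUBIC)[:,:,::-1]
b=cv2.resize(s[170:245,180:340],None,fx=4,fy=4,interpolation=cv2.INTER_CUBIC)[:,:,::-1]
cv2.imwrite('pics/a2.png',np.vstack([a,b]))
E
```

```text
t 7.825 tcp [0.5073 0.0963 0.142 ] yaw 77.8 tilt [ 3.0e-04 -1.3e-03 -1.0e+00] q7 -0.727 F [0.89 0.35 0.46] T [ 0.   -0.09 -0.05] w 0.037251625795103355
shift units [ 0.6363 -0.0068  0.0726] turn z 0.4267014017137967
```

View pics/a2.png

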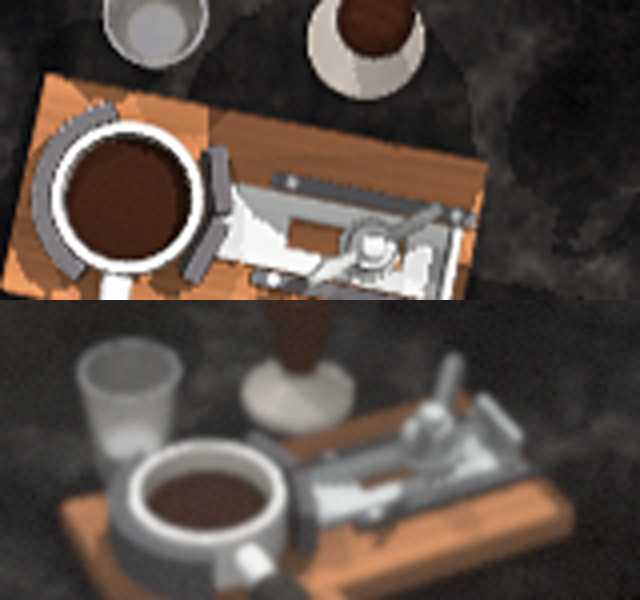

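The portafilter's head went from crop (148,199) to (127,197), about 10 mm, and now sits in the fork. The jaw's V head bears on it, and the nut hasn't turned (wings from (315,280) to (440,208)). Next I turn the tool to get the fingers behind both wings.

Emit:
drive_tool(
  rows=[
    [[0,0,0,0,0,-0.223,0.49],[0,0,0,0,0,-0.223,0.49],[0,0,0,0,0,-0.223,0.49],[0,0,0,0,0,-0.223,0.49],[0,0,0,0,0,-0.223,0.49],[0,0,0,0,0,-0.223,0.49],[0,0,0,0,0,-0.223,0.49],[0,0,0,0,0,-0.223,0.49]],
  ],
)

```text
time_s: 8.93
tool_pos: [0.5077, 0.1013, 0.1421]
eef_rot: [[-0.932, 0.362, 0.0], [0.362, 0.932, 0.001], [0.0, 0.001, -1.0]]
contact_force: [-0.1, -0.3, 0.1]
gripper_width: 0.0481
gripper_force: 0.0
```

Emit:
drive_tool(
  rows=[
    [[0,0,0,0,0,-0.223,0.49],[0,0,0,0,0,-0.223,0.49],[0,0,0,0,0,-0.223,0.49],[0,0,0,0,0,-0.223,0.49],[0,0,0,0,0,-0.223,0.49],[0,0,0,0,0,-0.223,0.49],[0,0,0,0,0,-0.223,0.49],[0,0,0,0,0,-0.223,0.49],[0,0,0,0,0,0,0.49]],
  ],
)

```text
time_s: 10.05
tool_pos: [0.5077, 0.101, 0.1419]
eef_rot: [[-0.52, -0.854, -0.0], [-0.854, 0.52, 0.001], [-0.001, 0.001, -1.0]]
contact_force: [0.1, 0.3, 1.0]
gripper_width: 0.048
gripper_force: 0.0
```

```bash
python3 - <<'E'
from h import *
o,th,R,_=station()
go([.5457,.2832,.12],238.6)
E
```

```text
t 10.05 tcp [0.5077 0.101  0.1419] yaw -121.36 tilt [-1.0e-04  1.5e-03 -1.0e+00] q7 1.732 F [0.06 0.28 0.97] T [ 0.15 -0.1   0.  ] w 0.04800849285091584
shift units [-0.5846  0.2078  0.074 ] turn z 0.0008188275035940427
```

Emit:
drive_tool(
  rows=[
    [[-0.117,0.042,0.015,0,0,0,0.49],[-0.117,0.042,0.015,0,0,0,0.49],[-0.117,0.042,0.015,0,0,0,0.49],[-0.117,0.042,0.015,0,0,0,0.49],[-0.117,0.04,0.014,0,0,0,0.49],[0,0,0,0,0,0,0.49],[0,0,0,0,0,0,0.49]],
  ],
)

```text
time_s: 10.92
tool_pos: [0.5456, 0.2823, 0.1197]
eef_rot: [[-0.523, -0.853, -0.0], [-0.853, 0.523, -0.0], [0.0, 0.0, -1.0]]
contact_force: [-0.4, -0.7, 0.7]
gripper_width: 0.048
gripper_force: 0.0
```

```bash
python3 - <<'E'
from h import *
go([.5457,.2832,.076],238.6)
w=vision.snapshot('wrist');cv2.imwrite('pics/w1.png',w[:,:,::-1])
s=get_state();c=vision.camera_info('wrist');H=np.linalg.inv(np.array(c['hand_eye']))
E=np.array(s['eef_rot'])
for X in([.5457,.2832,.05],[.5452,.2837,.05]):
    q=H@[*(E.T@(np.array(X)-s['tool_pos'])),1];print(c['cx']+c['fx']*q[0]/q[2],c['cy']+c['fy']*q[1]/q[2])
E
```

```text
t 10.925 tcp [0.5456 0.2823 0.1197] yaw -121.51 tilt [-2.e-04 -1.e-04 -1.e+00] q7 1.48 F [-0.37 -0.73  0.72] T [ 0.08 -0.11  0.  ] w 0.0480241999126516
shift units [-0.0029  0.0012  0.1456] turn z -0.0024607414897268934
253.6201483339804 208.1426898617836
254.48291248598468 208.3401762281091
```

View pics/w1.png

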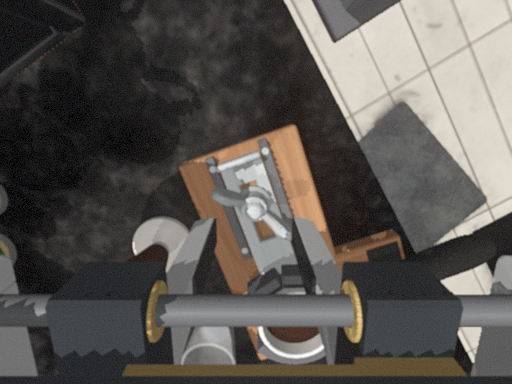

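In the wrist view the hub is at (255,208), against a predicted (253.6,208.1), so the tool is centred. The wings, from (215,193) to (290,232), lie about 28° ahead of the fingers. I'll descend and turn.

Emit:
drive_tool(
  rows=[
    [[-0.0025,0.001,0.04,0,0,0,0.49],[0,0,0.04,0,0,0,0.49],[0,0,0.04,0,0,0,0.49],[0,0,0.038,0,0,0,0.49],[0,0,0,0,0,0,0.49],[0,0,0,0,0,0.1,0.49],[0,0,0,0,0,0.1,0.49],[0,0,0,0,0,0.1,0.49],[0,0,0,0,0,0.1,0.49]],
  ],
)

```text
time_s: 12.1
tool_pos: [0.546, 0.2833, 0.0727]
eef_rot: [[-0.761, -0.649, 0.0], [-0.649, 0.761, 0.001], [-0.001, 0.0, -1.0]]
contact_force: [1.3, 1.8, -1.0]
gripper_width: 0.048
gripper_force: 0.9
```

Emit:
drive_tool(
  rows=[
    [[0,0,0,0,0,0.16,0.49],[0,0,0,0,0,0.16,0.49],[0,0,0,0,0,0.16,0.49],[0,0,0,0,0,0.16,0.49],[0,0,0,0,0,0.16,0.49],[0,0,0,0,0,0.16,0.49],[0,0,0,0,0,0.16,0.49],[0,0,0,0,0,0.16,0.49]],
  ],
)

```text
time_s: 13.1
tool_pos: [0.546, 0.2831, 0.0727]
eef_rot: [[-0.955, 0.296, 0.0], [0.296, 0.955, 0.0], [-0.0, 0.0, -1.0]]
contact_force: [1.0, 0.3, -1.6]
gripper_width: 0.048
gripper_force: 1.0
```

```bash
python3 - <<'E'
from h import *
go([.5457,.2832,.072])
E
```

```text
t 13.1 tcp [0.546  0.2831 0.0727] yaw 162.78 tilt [ 3.e-04  4.e-04 -1.e+00] q7 0.275 F [ 0.96  0.34 -1.58] T [ 0.12 -0.41  0.07] w 0.04803049808300426
shift units [ 0.001  -0.0001  0.0022] turn z None
```

Emit:
drive_tool(
  rows=[
    [[0,0,0,0,0,0.16,0.49],[0,0,0,0,0,0.16,0.49],[0,0,0,0,0,0.16,0.49],[0,0,0,0,0,0.16,0.49],[0,0,0,0,0,0.16,0.49],[0,0,0,0,0,0.16,0.49],[0,0,0,0,0,0.16,0.49],[0,0,0,0,0,0.16,0.49],[0,0,0,0,0,0.16,0.49],[0,0,0,0,0,0.16,0.49],[0,0,0,0,0,0.16,0.49],[0,0,0,0,0,0.16,0.49]],
  ],
)

```text
time_s: 14.6
tool_pos: [0.5456, 0.2837, 0.0726]
eef_rot: [[0.235, 0.972, -0.0], [0.972, -0.235, 0.001], [0.001, -0.0, -1.0]]
contact_force: [0.3, 2.4, -1.1]
gripper_width: 0.0478
gripper_force: 0.9
```

Emit:
drive_tool(
  rows=[
    [[0,0,0,0,0,0.16,0.49],[0,0,0,0,0,0.16,0.49],[0,0,0,0,0,0.16,0.49],[0,0,0,0,0,0.16,0.49],[0,0,0,0,0,0.16,0.49],[0,0,0,0,0,0.16,0.49],[0,0,0,0,0,0.16,0.49]],
  ],
)

```text
time_s: 15.48
tool_pos: [0.5459, 0.2836, 0.0727]
eef_rot: [[0.899, 0.438, 0.0], [0.438, -0.899, 0.001], [0.001, -0.001, -1.0]]
contact_force: [1.6, 0.7, -0.2]
gripper_width: 0.0477
gripper_force: 0.9
```

```bash
python3 - <<'E'
from h import *
go([.5457,.2832,.072])
E
```

```text
t 15.475 tcp [0.5459 0.2836 0.0727] yaw 26.0 tilt [ 3.e-04  1.e-03 -1.e+00] q7 -1.786 F [ 1.62  0.75 -0.25] T [ 0.34 -0.42  0.03] w 0.04766948129931536
shift units [-0.0013  0.0009  0.0023] turn z None
```

Emit:
drive_tool(
  rows=[
    [[0,0,0,0,0,0.16,0.49],[0,0,0,0,0,0.16,0.49],[0,0,0,0,0,0.16,0.49],[0,0,0,0,0,0.16,0.49],[0,0,0,0,0,0.16,0.49],[0,0,0,0,0,-0.15,0.49],[0,0,0,0,0,-0.18,0.49],[0,0,-0.06,0,0,0,0.49],[0,0,-0.06,0,0,0,0.49],[0,0,0,0,0,0,0.49]],
  ],
)

```text
time_s: 16.73
tool_pos: [0.5468, 0.2836, 0.1108]
eef_rot: [[0.996, 0.086, 0.003], [0.086, -0.996, 0.002], [0.003, -0.001, -1.0]]
contact_force: [-0.1, 1.0, 0.7]
gripper_width: 0.0477
gripper_force: 0.0
```

Emit:
drive_tool(
  rows=[
    [[0,0,0,0,0,-0.22,0.49],[0,0,0,0,0,-0.22,0.49],[0,0,0,0,0,-0.22,0.49],[0,0,0,0,0,-0.22,0.49],[0,0,0,0,0,-0.22,0.49],[0,0,0,0,0,-0.22,0.49],[0,0,0,0,0,-0.22,0.49],[0,0,0,0,0,-0.22,0.49],[0,0,0,0,0,-0.22,0.49]],
  ],
)

```text
time_s: 17.85
tool_pos: [0.5458, 0.283, 0.1083]
eef_rot: [[-0.077, 0.997, -0.0], [0.997, 0.077, -0.0], [-0.0, -0.0, -1.0]]
contact_force: [-0.1, 0.6, -0.4]
gripper_width: 0.0479
gripper_force: 0.0
```

Emit:
drive_tool(
  rows=[
    [[0,0,0,0,0,-0.22,0.49],[0,0,0,0,0,-0.22,0.49],[0,0,0,0,0,-0.22,0.49],[0,0,0,0,0,-0.22,0.49],[0,0,0,0,0,-0.22,0.49],[0,0,0,0,0,-0.22,0.49],[0,0,0,0,0,-0.22,0.49],[0,0,0,0,0,-0.22,0.49],[0,0,0,0,0,-0.22,0.49],[0,0,0,0,0,0,0.49],[0,0,0,0,0,0,0.49]],
  ],
)

```text
time_s: 19.23
tool_pos: [0.5459, 0.2829, 0.1083]
eef_rot: [[-0.999, -0.052, -0.0], [-0.052, 0.999, -0.0], [0.0, -0.0, -1.0]]
contact_force: [0.1, -0.7, -0.1]
gripper_width: 0.0482
gripper_force: 0.0
```

```bash
python3 - <<'E'
from h import *
go([.5457,.2832,.071])
w=vision.snapshot('wrist');cv2.imwrite('pics/w2.png',w[:,:,::-1])
E
```

```text
t 19.225 tcp [0.5459 0.2829 0.1083] yaw -177.0 tilt [-2.e-04 -1.e-04 -1.e+00] q7 0.632 F [ 0.09 -0.72 -0.15] T [ 0.06 -0.1   0.  ] w 0.048235683280860815
shift units [0.0005 0.0009 0.1243] turn z None
```

View pics/w2.png

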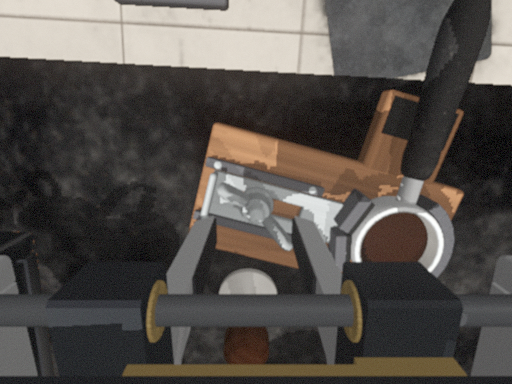

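The portafilter is still seated. The wings, from (220,187) to (287,245), lie about 40° ahead of the finger line, so the fingers can go down again behind them.

Emit:
drive_tool(
  rows=[
    [[0,0,0.04,0,0,0,0.49],[0,0,0.04,0,0,0,0.49],[0,0,0.044,0,0,0,0.49],[0,0,0,0,0,0.12,0.49],[0,0,0,0,0,0.12,0.49],[0,0,0,0,0,0.12,0.49],[0,0,0,0,0,0.12,0.49],[0,0,0,0,0,0.16,0.49],[0,0,0,0,0,0.16,0.49],[0,0,0,0,0,0.16,0.49],[0,0,0,0,0,0.16,0.49],[0,0,0,0,0,0.16,0.49]],
  ],
)

```text
time_s: 20.78
tool_pos: [0.5454, 0.2833, 0.0702]
eef_rot: [[-0.58, 0.815, -0.001], [0.815, 0.58, 0.0], [0.001, -0.001, -1.0]]
contact_force: [-0.6, 2.8, -1.7]
gripper_width: 0.0479
gripper_force: 1.1
```

Emit:
drive_tool(
  rows=[
    [[0,0,0,0,0,0.16,0.49],[0,0,0,0,0,0.16,0.49],[0,0,0,0,0,0.16,0.49],[0,0,0,0,0,0.16,0.49],[0,0,0,0,0,0.16,0.49],[0,0,0,0,0,0.16,0.49],[0,0,0,0,0,0.16,0.49],[0,0,0,0,0,0.16,0.49],[0,0,0,0,0,0,0.49]],
  ],
)

```text
time_s: 21.9
tool_pos: [0.5457, 0.2831, 0.0705]
eef_rot: [[0.373, 0.928, -0.0], [0.928, -0.373, -0.001], [-0.001, -0.0, -1.0]]
contact_force: [0.5, -0.7, 0.1]
gripper_width: 0.0481
gripper_force: 0.1
```

```bash
python3 - <<'E'
from h import *
go([.5457,.2832,.071])
E
```

```text
t 21.9 tcp [0.5457 0.2831 0.0705] yaw 68.11 tilt [-3.e-04 -6.e-04 -1.e+00] q7 -1.132 F [ 0.51 -0.68  0.11] T [-0.05 -0.08  0.01] w 0.0481155700282454
shift units [ 0.0004 -0.0001 -0.0016] turn z None
```

Emit:
drive_tool(
  rows=[
    [[0,0,0,0,0,0.1,0.49],[0,0,0,0,0,0.1,0.49],[0,0,0,0,0,0.1,0.49],[0,0,0,0,0,0.1,0.49],[0,0,0,0,0,0.06,0.49],[0,0,0,0,0,0.06,0.49]],
  ],
)

```text
time_s: 22.65
tool_pos: [0.546, 0.2831, 0.0707]
eef_rot: [[0.71, 0.704, 0.0], [0.704, -0.71, 0.0], [0.0, 0.0, -1.0]]
contact_force: [1.1, 1.4, -0.9]
gripper_width: 0.0477
gripper_force: 0.9
```

```bash
python3 - <<'E'
from h import *
go([.5457,.2832,.071])
E
```

```text
t 22.65 tcp [0.546  0.2831 0.0707] yaw 44.78 tilt [ 1.e-04  1.e-04 -1.e+00] q7 -1.481 F [ 1.14  1.38 -0.93] T [ 0.47 -0.38  0.02] w 0.04771674036730686
shift units [-0.0004 -0.0009 -0.0008] turn z None
```

Emit:
drive_tool(
  rows=[
    [[0,0,0,0,0,0.06,0.49],[0,0,0,0,0,0.06,0.49]],
  ],
)

```text
time_s: 22.9
tool_pos: [0.5461, 0.2831, 0.0708]
eef_rot: [[0.773, 0.634, 0.0], [0.634, -0.773, 0.0], [0.0, 0.0, -1.0]]
contact_force: [1.9, 1.3, -0.6]
gripper_width: 0.048
gripper_force: 1.0
```

```bash
python3 - <<'E'
from h import *
go([.5457,.2832,.071])
E
```

```text
t 22.9 tcp [0.5461 0.2831 0.0708] yaw 39.38 tilt [ 3.e-04  2.e-04 -1.e+00] q7 -1.562 F [ 1.92  1.25 -0.59] T [ 0.45 -0.41  0.07] w 0.04802053077134152
shift units [-0.0008 -0.0011 -0.0006] turn z None
```

Emit:
drive_tool(
  rows=[
    [[0,0,0,0,0,0.05,0.49],[0,0,0,0,0,0.05,0.49]],
  ],
)

```text
time_s: 23.15
tool_pos: [0.546, 0.283, 0.071]
eef_rot: [[0.822, 0.57, 0.0], [0.57, -0.822, 0.0], [0.0, -0.0, -1.0]]
contact_force: [1.7, 1.7, -1.0]
gripper_width: 0.0479
gripper_force: 1.1
```

```bash
python3 - <<'E'
from h import *
go([.5457,.2832,.071])
E
```

```text
t 23.15 tcp [0.546 0.283 0.071] yaw 34.73 tilt [ 0.e+00  1.e-04 -1.e+00] q7 -1.631 F [ 1.69  1.72 -0.96] T [ 0.37 -0.54  0.05] w 0.0479331172275222
shift units [-0.0004 -0.0011 -0.0001] turn z None
```

Emit:
drive_tool(
  rows=[
    [[0,0,0,0,0,0.05,0.49],[0,0,0,0,0,0.05,0.49]],
  ],
)

```text
time_s: 23.4
tool_pos: [0.5459, 0.2829, 0.0711]
eef_rot: [[0.865, 0.502, -0.0], [0.502, -0.865, -0.0], [-0.0, 0.0, -1.0]]
contact_force: [2.0, 0.5, -1.1]
gripper_width: 0.0482
gripper_force: 1.2
```

```bash
python3 - <<'E'
from h import *
go([.5457,.2832,.071])
E
```

```text
t 23.4 tcp [0.5459 0.2829 0.0711] yaw 30.14 tilt [-0. -0. -1.] q7 -1.7 F [ 2.04  0.48 -1.12] T [ 0.36 -0.55  0.06] w 0.048244443380720765
shift units [-0.0002 -0.0012  0.0004] turn z None
```

Emit:
drive_tool(
  rows=[
    [[0,0,0,0,0,0.05,0.49],[0,0,0,0,0,0.05,0.49]],
  ],
)

```text
time_s: 23.65
tool_pos: [0.546, 0.283, 0.0712]
eef_rot: [[0.902, 0.432, 0.0], [0.432, -0.902, 0.0], [0.0, -0.0, -1.0]]
contact_force: [1.2, 1.9, -1.7]
gripper_width: 0.0483
gripper_force: 1.3
```

```bash
python3 - <<'E'
from h import *
go([.5457,.2832,.071])
E
```

```text
t 23.65 tcp [0.546  0.283  0.0712] yaw 25.62 tilt [ 0.  0. -1.] q7 -1.767 F [ 1.22  1.87 -1.68] T [ 0.33 -0.6   0.14] w 0.048288633603474546
shift units [-0.0004 -0.0011  0.0005] turn z None
```

Emit:
drive_tool(
  rows=[
    [[0,0,0,0,0,0.04,0.49],[0,0,0,0,0,0.04,0.49]],
  ],
)

```text
time_s: 23.9
tool_pos: [0.5466, 0.2831, 0.0714]
eef_rot: [[0.927, 0.375, 0.001], [0.375, -0.927, 0.001], [0.001, 0.0, -1.0]]
contact_force: [7.5, 1.8, -3.4]
gripper_width: 0.0481
gripper_force: 3.9
```

```bash
python3 - <<'E'
from h import *
go([.5457,.2832,.071])
E
```

```text
t 23.9 tcp [0.5466 0.2831 0.0714] yaw 22.04 tilt [ 1.3e-03  5.0e-04 -1.0e+00] q7 -1.82 F [ 7.48  1.79 -3.42] T [ 0.66 -1.94  0.23] w 0.04813602772247491
shift units [-0.0025 -0.0014  0.0012] turn z None
```

Emit:
drive_tool(
  rows=[
    [[0,0,0,0,0,0.04,0.49],[0,0,0,0,0,0.03,0.49],[0,0,0,0,0,0,0.49],[0,0,0,0,0,0,0.49]],
  ],
)

```text
time_s: 24.4
tool_pos: [0.5467, 0.2831, 0.0713]
eef_rot: [[0.945, 0.326, 0.002], [0.326, -0.945, 0.0], [0.002, 0.0, -1.0]]
contact_force: [7.6, 1.7, -4.5]
gripper_width: 0.0481
gripper_force: 22.5
```

```bash
python3 - <<'E'
from h import *
go([.5457,.2832,.071])
E
```

```text
t 24.4 tcp [0.5467 0.2831 0.0713] yaw 19.03 tilt [ 1.7e-03  3.0e-04 -1.0e+00] q7 -1.866 F [ 7.64  1.7  -4.47] T [ 0.48 -1.9   1.29] w 0.0480890296600513
shift units [-0.003  -0.0013  0.0011] turn z None
```

The wrist torque is 1.3 N m, so the nut is tight. I'll unload, lift off and check.

Emit:
drive_tool(
  rows=[
    [[0,0,0,0,0,-0.12,0.49],[0,0,0,0,0,-0.15,0.49],[0,0,0,0,0,-0.15,0.49],[0,0,-0.06,0,0,0,0.49],[0,0,-0.1,0,0,0,0.49],[0,0,-0.1,0,0,0,0.49],[0,0,-0.1,0,0,0,0.49],[0,0,0,0,0,0,0.49],[0,0,0,0,0,0,0.49]],
  ],
)

```text
time_s: 25.52
tool_pos: [0.5456, 0.2829, 0.1794]
eef_rot: [[0.79, 0.613, -0.0], [0.613, -0.79, -0.0], [-0.0, -0.0, -1.0]]
contact_force: [0.1, 0.3, -0.2]
gripper_width: 0.0475
gripper_force: 0.0
```

```bash
python3 - <<'E'
from h import *
go([.5457,.2832,.071])
w=vision.snapshot('wrist');cv2.imwrite('pics/w3.png',w[:,:,::-1])
E
```

```text
t 25.525 tcp [0.5456 0.2829 0.1794] yaw 37.8 tilt [-2.e-04 -0.e+00 -1.e+00] q7 -1.55 F [ 0.12  0.33 -0.22] T [-0.07 -0.01 -0.05] w 0.047452257485577166
shift units [ 0.0009 -0.0007  0.3613] turn z None
```

View pics/w3.png

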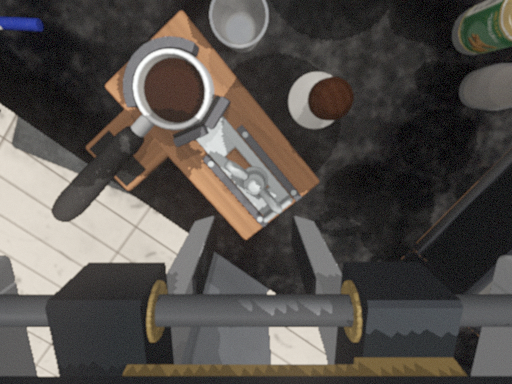

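The portafilter sits in the fork with the jaw bearing on it. The wings, from (232,165) to (285,207), lie about 13° short of the bar's direction, which is roughly 7.6 rad, so the nut is tight. The tamper and glass are standing, and the gripper is clear.

```bash
python3 -c "
from bench import manip
print(manip.close_job())"
```

```text
the job is handed in; nothing more can be done
None
```

The portafilter is clamped home in the fork with the wing nut tight (about 7.6 rad in the last picture), the tamper and shot glass are still standing, and I handed the job in at about 26 s; the hand-in returned no verdict.

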